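# Squeeze the catches and lift the finished vial cassette out of the cooled station

### The job

The run on the blue-capped vials is finished: squeeze the two orange side catches of their cassette together to unlock it, lift it out of the cooled vial station and hold it above the station, roughly 10 cm clear of the deck. The vials are full, so keep the cassette level all the way; leave the red-capped cassette locked in its bay, and the solvent bottle and the septa jar as they stand. Finish while still holding the cassette up by its squeezed catches: do not put it down or let it go.

Things in the scene. Friction and masses are not known exactly. Their poses are not given: they have to be found in the camera images.
- station: cooled vial station fixed to the bench: white box 200 (x) by 270 (y) by 80 mm high, flat grey deck on top, dark display on the robot's side. Origin: centre of its underside, on the bench; z up. Two bays 30 mm deep at x = +25, y = +65 and -65 mm, each with a cassette whose axes run along the station's, 1.5 mm play all round. An 8 mm lip of the deck traps the cassettes' hooks
- blue: vial cassette to lift, 0.15 to 0.25 kg: black block 88 (x) by 38 (y) by 20 mm high (ends 30), ten vials with blue caps up to 38 mm, an orange catch midway along each long side. Origin: centre of its underside; x along its length, y from catch to catch, z up. Seated: underside 50 mm above the bench (30 below the deck). Lift it only by pinching the catches along y
- blue_left (a joint): push of the orange catch on the cassette's +y side: 0 = relaxed (outer face 30 mm from the cassette's middle plane, hooked under the deck's lip), 0.007 = fully in, at its stop (outer face 23 mm from the middle plane). Springs back: 1.5 N at first, 3.6 N at the stop. Unhooked from 0.0035 if the cassette sits central in its 1.5 mm play; push it fully in to be sure
- blue_right (a joint): push of the orange catch on the cassette's -y side: 0 = relaxed (outer face 30 mm from the cassette's middle plane, hooked under the deck's lip), 0.007 = fully in, at its stop (outer face 23 mm from the middle plane). Springs back: 1.5 N at first, 3.6 N at the stop. Unhooked from 0.0035 if the cassette sits central in its 1.5 mm play; push it fully in to be sure
- blue_left_pad (a point): centre of the grip face (outer face) of the blue cassette's +y catch, 54 mm above its underside (24 above the deck when seated). The catch is an upright plate 26 mm long (x), 4 thick, ending 70 mm above the underside, so 40 proud of the deck; relaxed, the two outer faces are 60 mm apart, squeezed fully in 46. The deck beside it is flat and free
- blue_right_pad (a point): the same point on the blue cassette's -y catch
- red: bystander: the same cassette with red caps (same size, axes and origin), locked in the other bay, 130 mm from the blue one; which bay is which varies
- solvent: bystander: amber solvent bottle with a blue cap, 56 mm across, 125 high, standing on the bench beside the station. Origin: centre of its underside
- septa: bystander: small clear jar with a white lid, 48 mm across, 50 high, standing on the bench beside the station. Origin: centre of its underside

How it is judged:
On the way, in this order (a step that is already met when the one before it is completed fails the run):
1. both catches of the blue cassette are squeezed in while it still sits in its bay (value of joint each of blue_left, blue_right above 0.0035 m and height (world z) of blue below 0.055 m), for 0.1 s.
2. the blue cassette is lifted clear of the deck, its catches still squeezed (value of joint each of blue_left, blue_right above 0.0035 m and height (world z) of blue above 0.09 m and contact force between blue and station below 0.2 N), for 0.2 s.
At the end, for the whole second after the job is handed in: The blue-capped cassette is held still by the fingers, both catches in by over 3.5 mm, underside over 70 mm above the deck (150 above the bench), within 130 mm of the station's centre seen from above, tilted under 10 degrees, touching neither station nor red cassette; the red one is in its bay (value of joint each of blue_left, blue_right above 0.0035 m and height (world z) of blue above 0.15 m and horizontal distance between blue and station below 0.13 m and angle between blue's own z axis and vertical below 0.17 rad and linear speed of blue below 0.03 m/s and contact force between the fingers and blue above 2 N and contact force between blue and station below 0.2 N and contact force between blue and red below 0.2 N and z of red in the frame of station below 0.055 m); the arm keeps its last pose, push and grip.
It fails at once if the blue cassette is tipped by more than about 17 degrees (angle between blue's own z axis and vertical above 0.3 rad).
It fails at once if the red cassette is moved by more than 10 mm (distance of red from where it was at the start of the episode above 0.01 m).
It fails at once if the solvent bottle is moved by more than 20 mm or tipped (distance of solvent from where it was at the start of the episode above 0.02 m or angle between solvent's own z axis and vertical above 0.35 rad).
It fails at once if the septa jar is moved by more than 20 mm or tipped (distance of septa from where it was at the start of the episode above 0.02 m or angle between septa's own z axis and vertical above 0.35 rad).
It also fails if it takes over 32 s, if anything falls off the work surface, if the arm or the gripper's body presses on something with over 40 N, if the wrist force passes 120 N, or if a joint passes its speed limit or range.

### The arm

A 7-joint arm with a two-finger parallel gripper is mounted at the origin on the work surface. World frame = base frame: x ahead of the robot, y to its left, z up, the work surface at z = 0. Lengths are in m, angles in rad, forces in N, time in s.
With the tool pointing down it reaches from about 0.4 to 0.85 m from the base axis. Payload 4.5 kg.
Tool frame: the origin (TCP) lies midway between the tips of the shut fingers; the grasp point (between the pads) lies 19 mm behind it; z points along the fingers, y is the line along which they close (so a half turn about z gives the same grasp; the last joint's range is limited). The gripper opens to 88 mm and grips with 3 to 60 N. Pads are 18 mm wide; open, the fingers measure 123 mm over their backs; the gripper's body (75 mm by 187 mm) begins 45 mm behind the grasp point.
Start: joints at [-1.108, 0.689, -0.195, 1.565, 0.157, 0.902, -0.215], TCP at [0.26, 0.568, 0.239] pointing down, gripper open.
Joint ranges: [-3.01, 3.01], [-0.46, 2.08], [-1.47, 1.51], [0.13, 2.56], [-1, 4.14], [0.04, 2.09], [-2.66, 2.66]. Speed limits (rad/s): [2.57, 2.57, 3.14, 3.14, 3.14, 3.14, 3.14].

### API

Orientations are given as a unit quaternion [x, y, z, w].
In Python, from plant import r gives the robot as it stands. The module is installed in compiled form; this text tells all that it offers.
- The arm moves only by the tool step_arm, never from a script. Its argument "series" is a list of rows, each a list of 7 numbers: the shift along the world's x, y, z in mm, then the turn, a rotation vector about the world's x, y, z in rad, then the closure, from 0 (fully open) to 1 (shut). A call has 1 to 20 rows; each row shifts and turns the commanded pose from where the row before left it; what a row does not reach is not made up. A row lasts 1/10 s, in which the tool goes at most 50 mm and 8.59 degrees, less where a joint would pass 70% of its speed; a pose out of reach is approached as far as the arm can. A call is refused whole if a number of a shift passes 50 or a number of a turn 0.15, either way. A call with a gripper value outside its range is refused whole. The fingers move at their own pace and stop on an object; "force" is the grip in N (left out, the last holds). Time passes only in rows, so rows that do not move let the fingers close. It gives the time, the measured TCP pose, the force, the opening and the grip force at its end, in the units of the state.
- r.get_state(): the state, without advancing time (a new reading comes with each control period).
- r.snapshot(name): name is "scene" or "top" or "wrist"; returns (picture, depth): 400x640x3 uint8, blue, green, red; 400x640 float32, m along the optical axis (not along the pixel's ray), 0 where there is no reading.
- r.get_calibration(name): a dict with "intrinsics" (3x3 intrinsics, pixels), "pose" (4x4, takes a point from camera to world coordinates). Camera axes: x right, y up, looking along -z (the intrinsics and any distortion apply to the point x, -y, -z); pixel columns grow to the right and rows downward; lengths in m; the calibration is good to about 2 mm. The wrist camera is an equidistant fisheye: a pixel r from the principal point sees the ray r / f radians off the axis. A picture is of the moment at which its call begins: read the wrist's pose just before it. get_calibration takes no time and is no camera call; for the wrist camera it gives the pose at the moment of the call.
- r.finish_job(): hands the job in; it is judged then, once.
The state is a dict: "clock": time; "q": joint angles; "qd": joint speeds; "joint_torque": joint torques, N m; "tool_pos": TCP position; "eef_rot": TCP orientation; "contact_force": force on the tool from outside, world axes, zero at the start; "moment": the same for the moment, N m; "opening": opening from 0.0 (shut) to 1.0 (fully open); "finger_force": force on a finger pad.
Only numpy, scipy, OpenCV 4.12 (cv2) and the standard library are available. Lean on these libraries where they do the work, as an engineer would, in place of code of your own. Each camera call takes 0.05 s, during which the arm holds its last target. There are 200 camera calls.

## Working session

There is one attempt and no reset: what is moved stays moved. The work goes in short steps, Python scripts to look and compute and a tool call to move; the robot and the scene stay as the last step left them, time stands still between calls to the robot, and variables do not carry over. Pictures are saved under pics/ and viewed, at most 10 in all, crops included, and the job is handed in when it is done.

Besides the shell and the picture viewer there is one more tool, called after "Call:" as name(argument=value, ...), one argument or row to a line, values as JSON. step_arm: Moves the arm, as the interface text tells. Its arguments: {"type":"object","properties":{"series":{"type":"array"},"force":{"type":"number"}},"required":["series"]}

```bash
mkdir -p pics; cat > h.py <<'E'
import numpy as np, cv2
from plant import r
def cloud(name):
    im,d=r.snapshot(name); c=r.get_calibration(name); K=c["intrinsics"];T=np.array(c["pose"])
    v,u=np.mgrid[:400,:640]
    P=np.stack([(u-K[0][2])/K[0][0]*d,-(v-K[1][2])/K[1][1]*d,-d],-1)
    W=P@T[:3,:3].T+T[:3,3]; W[d==0]=np.nan
    return im,W
E
python3 - <<'E'
from h import *
s=r.get_state();print(s["clock"],s["tool_pos"],s["eef_rot"],s["opening"],s["contact_force"])
ims=[]
for n in("top","scene"):
    im,W=cloud(n);np.save(n+".npy",W);cv2.imwrite(n+".png",im);cv2.imwrite(f"pics/{n}1.png",im)
    hsv=cv2.cvtColor(im,cv2.COLOR_BGR2HSV)
    for nm,lo,hi in(("orange",(8,150,120),(22,255,255)),("blue",(95,120,60),(125,255,255)),("red",(0,150,80),(5,255,255))):
        m=cv2.inRange(hsv,lo,hi)
        k,l,st,c=cv2.connectedComponentsWithStats(m)
        for i in range(1,k):
            if st[i,4]>12: print(n,nm,c[i].round(),st[i,4],np.nanmedian(W[l==i],0).round(4),np.nanmax(W[l==i][:,2]).round(3))
E
```

```text
0.0 [0.25960995 0.56781838 0.23789881] [ 2.12718856e-01  9.77112993e-01 -9.30896547e-04 -1.44128436e-04] 1.0007829347922161 [ 0.81870374 -0.32235208  0.07142822]
top orange [391. 162.] 15 [ 0.6134 -0.1029  0.1202] 0.124
top orange [368. 175.] 16 [ 0.5872 -0.0571  0.116 ] 0.122
top orange [335. 188.] 15 [0.5594 0.0135 0.1179] 0.123
top orange [311. 201.] 21 [0.5319 0.0629 0.1188] 0.122
top blue [377. 164.] 14 [ 0.6176 -0.0778  0.0859] 0.092
top blue [371. 166.] 15 [ 0.6135 -0.0647  0.0866] 0.09
top blue [374. 173.] 13 [ 0.5986 -0.0731  0.0859] 0.088
top blue [384. 177.] 15 [ 0.5905 -0.0924  0.0855] 0.089
top blue [387. 183.] 14 [ 0.5753 -0.1007  0.0853] 0.089
top blue [380. 186.] 16 [ 0.5671 -0.0854  0.0858] 0.091
top blue [268. 253.] 131 [0.4219 0.148  0.1251] 0.13
scene orange [316. 193.] 18 [0.5352 0.0664 0.1198] 0.121
scene orange [289. 200.] 13 [0.5557 0.0149 0.1203] 0.121
scene orange [252. 212.] 22 [ 0.5892 -0.0523  0.1194] 0.121
scene orange [223. 222.] 20 [ 0.6134 -0.1016  0.12  ] 0.121
scene blue [188.  42.] 1275 [-2.0392 -0.4216 -0.3268] 0.068
scene blue [356.  10.] 361 [-2.0388  0.6513 -0.1401] 0.149
scene blue [461.  34.] 3943 [-2.0361  1.4432 -0.1971] 0.177
scene blue [629.  19.] 681 [0.1591 0.8714 0.3349] 0.382
scene blue [349. 163.] 117 [0.4315 0.1474 0.1238] 0.128
scene blue [243. 232.] 119 [ 0.6003 -0.0691  0.0866] 0.091
scene blue [237. 238.] 94 [ 0.6187 -0.0801  0.0869] 0.108
scene blue [200. 258.] 14 [ 0.6162 -0.1477  0.0462] 0.049
```

```bash
python3 - <<'E'
import cv2,numpy as np
a=cv2.imread("top.png")[100:320,200:480];b=cv2.imread("scene.png")[100:320,120:400]
cv2.imwrite("pics/a.png",cv2.resize(np.vstack([a,b]),None,fx=1.36,fy=1.36) if 0 else cv2.resize(np.hstack([a,b]),(800,314)))
E
```

```text
(no output)
```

View pics/a.png

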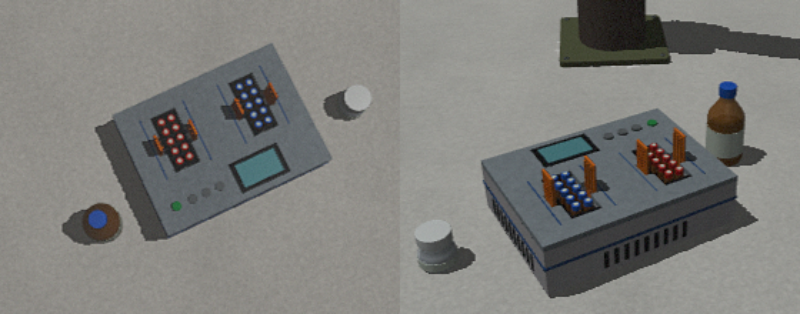

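The images show the blue-capped cassette at about (0.600, -0.079), on the far side from the bottle, with the red one at (0.546, 0.039). The cassette yaw is about 25.6°. I'll move above it first.

Call:
step_arm(
  series=[
    [21,-40,0,0,0,-0.14,0],
    [21,-40,0,0,0,-0.14,0],
    [21,-40,0,0,0,-0.14,0],
    [21,-40,0,0,0,-0.14,0],
    [21,-40,0,0,0,-0.14,0],
    [21,-40,0,0,0,-0.14,0],
    [21,-40,0,0,0,-0.14,0],
    [21,-40,0,0,0,-0.14,0],
    [21,-40,0,0,0,-0.14,0],
    [21,-40,0,0,0,-0.14,0],
    [21,-40,0,0,0,-0.14,0],
    [21,-40,0,0,0,-0.14,0],
    [21,-40,0,0,0,-0.14,0],
    [21,-40,0,0,0,-0.14,0],
    [21,-40,0,0,0,-0.14,0],
    [21,-40,0,0,0,-0.14,0],
    [0,0,0,0,0,0,0],
    [0,0,0,0,0,0,0],
  ],
  force=20,
)

```text
clock: 1.9
tool_pos: [0.5955, -0.0723, 0.2381]
eef_rot: [0.972, 0.234, -0.001, -0.0]
contact_force: [0.3, 1.0, -0.1]
opening: 1.002
finger_force: 0.0
```

```bash
cat >> h.py <<'E'
from scipy.spatial.transform import Rotation as R
def wristcloud():
    c=r.get_calibration("wrist"); im,d=r.snapshot("wrist"); K=np.array(c["intrinsics"]);T=np.array(c["pose"])
    v,u=np.mgrid[:400,:640]; x=(u-K[0,2])/K[0,0]; y=(v-K[1,2])/K[1,1]; th=np.hypot(x,y)+1e-9
    k=np.tan(th)/th
    P=np.stack([x*k*d,-y*k*d,-d],-1); W=P@T[:3,:3].T+T[:3,3]; W[d==0]=np.nan
    return im,W
E
cat > w.py <<'E'
from h import *
import sys
s=r.get_state();Rm=R.from_quat(s["eef_rot"]).as_matrix()
print(s["clock"],s["tool_pos"].round(4) if hasattr(s["tool_pos"],"round") else s["tool_pos"],"y",Rm[:,1].round(4),np.degrees(np.arctan2(Rm[1,1],Rm[0,1])),"z",Rm[:,2].round(4),s["contact_force"],s["q"])
im,W=wristcloud();cv2.imwrite(sys.argv[1],im)
hsv=cv2.cvtColor(im,cv2.COLOR_BGR2HSV)
for nm,lo,hi in(("orange",(8,150,80),(22,255,255)),("blue",(95,120,60),(125,255,255))):
    m=cv2.inRange(hsv,lo,hi);k,l,st,c=cv2.connectedComponentsWithStats(m)
    for i in range(1,k):
        if st[i,4]>25:
            p=W[l==i];t=p[p[:,2]>np.nanmax(p[:,2])-.004]
            print(nm,c[i].round(),st[i,4],np.nanmedian(p,0).round(4),"top",((np.nanmin(t,0)+np.nanmax(t,0))/2).round(4),np.nanmean(t,0).round(4),len(t))
E
python3 w.py pics/w1.png
```

```text
1.9 [ 0.5955 -0.0723  0.2381] y [ 4.543e-01 -8.908e-01 -5.000e-04] -62.97792545826605 z [-1.2e-03 -1.0e-04 -1.0e+00] [ 0.27742297  0.95846805 -0.08548797] [-0.167302    0.68316675  0.37703194  1.66220929 -0.3120688   0.85736996
 -0.76015528]
orange [177. 186.] 194 [0.5288 0.0606 0.0785] top [0.5253 0.0598 0.1201] [0.5246 0.0596 0.1199] 12
orange [219. 191.] 259 [0.5541 0.0112 0.1064] top [0.5533 0.0113 0.1199] [0.5532 0.0114 0.1198] 63
orange [355. 192.] 119 [ 0.614  -0.102   0.1199] top [ 0.6135 -0.1028  0.1199] [ 0.6137 -0.1028  0.12  ] 98
orange [294. 200.] 38 [ 0.5829 -0.0568  0.12  ] top [ 0.5824 -0.0565  0.1204] [ 0.5823 -0.0565  0.1202] 31
orange [105. 231.] 475 [0.4338 0.1338 0.0893] top [0.4286 0.1411 0.1029] [0.4287 0.1386 0.1024] 28
blue [317. 153.] 76 [ 0.6258 -0.0576  0.0878] top [ 0.6263 -0.0573  0.0883] [ 0.6266 -0.0572  0.0882] 53
blue [334. 153.] 70 [ 0.633  -0.0723  0.0881] top [ 0.6332 -0.0718  0.0883] [ 0.6336 -0.0717  0.0884] 55
blue [316. 169.] 77 [ 0.6116 -0.0648  0.0876] top [ 0.6119 -0.0644  0.0882] [ 0.6125 -0.064   0.0881] 51
blue [333. 170.] 74 [ 0.6183 -0.0789  0.0879] top [ 0.6185 -0.0785  0.088 ] [ 0.6189 -0.0782  0.0882] 52
blue [316. 185.] 75 [ 0.5976 -0.0712  0.0879] top [ 0.5978 -0.0712  0.0882] [ 0.5986 -0.0707  0.0882] 57
blue [332. 185.] 77 [ 0.6044 -0.0861  0.0877] top [ 0.6048 -0.0856  0.088 ] [ 0.6053 -0.0851  0.0881] 54
blue [315. 200.] 79 [ 0.5823 -0.0779  0.0876] top [ 0.5832 -0.0778  0.0881] [ 0.5838 -0.0771  0.0881] 51
blue [332. 201.] 72 [ 0.5901 -0.0929  0.0875] top [ 0.5904 -0.0926  0.0875] [ 0.5909 -0.0921  0.088 ] 50
blue [315. 216.] 82 [ 0.567  -0.0849  0.0874] top [ 0.5689 -0.0841  0.0874] [ 0.5695 -0.0838  0.0879] 54
blue [331. 216.] 75 [ 0.5748 -0.0993  0.0875] top [ 0.5761 -0.0987  0.0881] [ 0.5766 -0.0985  0.0882] 50
blue [ 82. 234.] 120 [0.4353 0.1463 0.1223] top [0.5886 0.0173 0.3062] [0.5887 0.0171 0.3057] 12
```

View pics/w1.png

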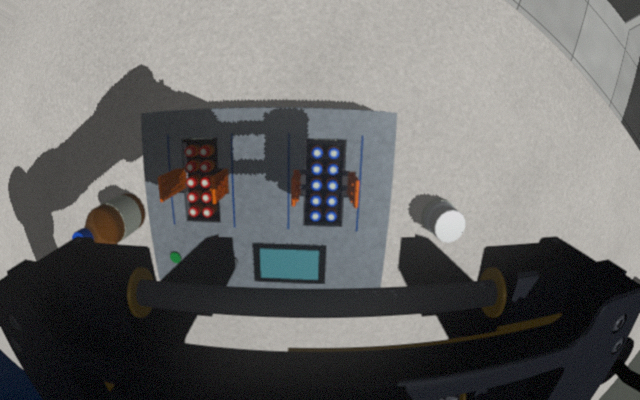

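The image shows the blue caps around pixel (325,185), with the catches at (294,190) and (355,192). The cassette centre is (0.6005, -0.0786) and its yaw is 24.9°, which agrees with the fixed cameras and the known heights (catch tops at 0.120, caps at 0.088). I'll correct and descend.

Call:
step_arm(
  series=[
    [5,-6.4,-10,0,0,-0.036,0],
    [0,0,-25,0,0,0,0],
    [0,0,-25,0,0,0,0],
    [0,0,-20,0,0,0,0],
    [0,0,0,0,0,0,0],
    [0,0,0,0,0,0,0],
  ],
)

```text
clock: 2.55
tool_pos: [0.6008, -0.0772, 0.1586]
eef_rot: [0.976, 0.217, -0.0, -0.0]
contact_force: [0.3, -0.1, 1.0]
opening: 0.998
finger_force: 0.0
```

```bash
python3 w.py pics/w2.png | grep -v "blue"
```

```text
2.55 [ 0.6008 -0.0772  0.1586] y [ 4.237e-01 -9.058e-01 -5.000e-04] -64.93055037021367 z [-7.e-04  3.e-04 -1.e+00] [ 0.26866467 -0.12319065  0.95347169] [-0.13191613  0.7912725   0.33176173  1.71620065 -0.36950672  0.69703436
 -0.73874944]
orange [276. 219.] 270 [ 0.5963 -0.051   0.1195] top [ 0.5894 -0.0527  0.12  ] [ 0.5908 -0.0523  0.1201] 167
orange [121. 226.] 166 [0.5268 0.059  0.117 ] top [0.5337 0.0643 0.1201] [0.5324 0.0633 0.12  ] 76
orange [170. 226.] 113 [0.5583 0.0145 0.1202] top [0.5576 0.014  0.12  ] [0.5581 0.0141 0.1201] 109
orange [186. 226.] 193 [0.5514 0.0085 0.0992] top [0.5498 0.0078 0.1157] [0.5496 0.0078 0.1157] 12
```

View pics/w2.png

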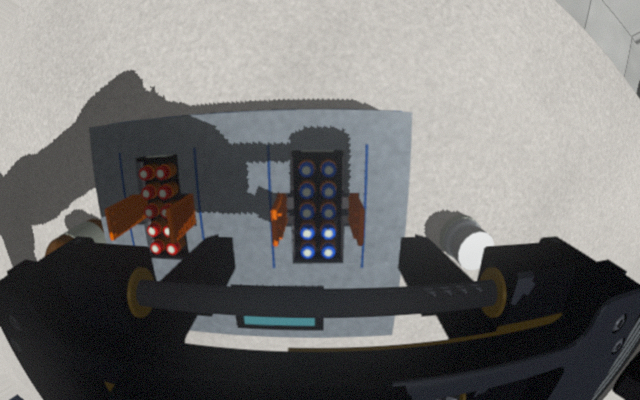

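The image shows the catches at pixels (276,219) and (357,218), symmetric between the open fingers. The left catch top measures 28.3 mm from the cassette's middle plane, against 28 expected. I'll make a final 1.4 mm correction and descend.

Call:
step_arm(
  series=[
    [-0.3,-1.4,-15,0,0,0,0],
    [0,0,-20,0,0,0,0],
    [0,0,-20,0,0,0,0],
    [0,0,-12,0,0,0,0],
    [0,0,-5,0,0,0,0],
    [0,0,0,0,0,0,0],
    [0,0,0,0,0,0,0],
  ],
)

```text
clock: 3.3
tool_pos: [0.6013, -0.0795, 0.0876]
eef_rot: [0.976, 0.217, 0.001, 0.0]
contact_force: [1.0, 0.4, -0.3]
opening: 1.001
finger_force: 0.0
```

Call:
step_arm(
  series=[
    [0,0,0,0,0,0,0.2],
    [0,0,0,0,0,0,0.3],
    [0,0,0,0,0,0,0.36],
    [0,0,0,0,0,0,0.36],
    [0,0,0,0,0,0,0.36],
    [0,0,0,0,0,0,0.36],
  ],
  force=15,
)

```text
clock: 3.9
tool_pos: [0.6007, -0.0793, 0.087]
eef_rot: [0.976, 0.217, 0.0, 0.0]
contact_force: [-0.7, 0.5, 3.0]
opening: 0.636
finger_force: 2.0
```

```bash
python3 -c "
from h import *
for i in range(4):
    s=r.get_state();print(s['tool_pos'],s['contact_force'],s['opening'],s['finger_force']);r.snapshot('top')"
```

```text
[ 0.60065168 -0.07929612  0.08695522] [-0.65907307  0.45480235  3.01941168] 0.636478523315242 2.0176700149568205
[ 0.60070004 -0.07930135  0.08693849] [-1.16204104  0.51990917  2.42935154] 0.6370726345255019 2.017927048718775
[ 0.600708   -0.07930627  0.0869521 ] [0.28386024 0.40354601 3.57542211] 0.6367807183921692 2.0180290537791734
[ 0.60069166 -0.07935968  0.08691833] [-0.27909978  1.2460246   3.11249597] 0.6396193159978137 2.0180382842409017
```

Both catches are in about 2 mm each (opening 56 mm, 2.0 N) and the side force is near zero, so the grip is centred. I'll squeeze fully.

Call:
step_arm(
  series=[
    [0,0,0,0,0,0,0.42],
    [0,0,0,0,0,0,0.47],
    [0,0,0,0,0,0,0.55],
    [0,0,0,0,0,0,0.6],
    [0,0,0,0,0,0,0.6],
    [0,0,0,0,0,0,0.6],
    [0,0,0,0,0,0,0.6],
  ],
  force=20,
)

```text
clock: 4.8
tool_pos: [0.6003, -0.0784, 0.087]
eef_rot: [0.976, 0.217, -0.0, -0.001]
contact_force: [-1.7, 2.1, 5.8]
opening: 0.496
finger_force: 20.0
```

Call:
step_arm(
  series=[
    [0,0,2,0,0,0,0.6],
    [0,0,3,0,0,0,0.6],
    [0,0,5,0,0,0,0.6],
    [0,0,5,0,0,0,0.6],
    [0,0,5,0,0,0,0.6],
    [0,0,0,0,0,0,0.6],
    [0,0,0,0,0,0,0.6],
  ],
)

```text
clock: 5.5
tool_pos: [0.6005, -0.0794, 0.1069]
eef_rot: [0.976, 0.217, 0.0, 0.0]
contact_force: [-0.6, 0.3, -2.4]
opening: 0.496
finger_force: 20.0
```

```bash
python3 w.py pics/w3.png | grep -v "orange"
```

```text
5.5 [ 0.6005 -0.0794  0.1069] y [ 4.230e-01 -9.061e-01  2.000e-04] -64.97426541638598 z [ 2.e-04 -1.e-04 -1.e+00] [-0.56262621  0.33506211 -2.37073418] [-0.1053093   0.86276487  0.29014987  1.74576445 -0.40020469  0.59146708
 -0.70986771]
blue [250. 159.] 29 [ 0.6264 -0.0261  0.0808] top [ 0.6265 -0.0261  0.0807] [ 0.6266 -0.0261  0.0807] 28
blue [300. 192.] 232 [ 0.6278 -0.058   0.1081] top [ 0.6268 -0.0584  0.1083] [ 0.6273 -0.0582  0.1081] 214
blue [332. 192.] 238 [ 0.6346 -0.0724  0.1081] top [ 0.6338 -0.0727  0.108 ] [ 0.6341 -0.0725  0.1081] 227
blue [253. 203.] 44 [ 0.6026 -0.0374  0.0809] top [ 0.6027 -0.0375  0.081 ] [ 0.6027 -0.0375  0.0809] 42
blue [300. 222.] 264 [ 0.6138 -0.0646  0.1079] top [ 0.6125 -0.0651  0.1081] [ 0.6131 -0.0649  0.1081] 210
blue [332. 222.] 243 [ 0.6208 -0.0785  0.108 ] top [ 0.6193 -0.0795  0.108 ] [ 0.6198 -0.0791  0.1081] 210
blue [301. 250.] 243 [ 0.6002 -0.0711  0.108 ] top [ 0.5983 -0.0719  0.1078] [ 0.5989 -0.0716  0.108 ] 204
blue [331. 250.] 236 [ 0.6069 -0.0852  0.1079] top [ 0.6047 -0.0863  0.1079] [ 0.6058 -0.0857  0.108 ] 201
blue [301. 277.] 253 [ 0.5861 -0.0778  0.1078] top [ 0.6229 -0.0644  0.1843] [ 0.6229 -0.0644  0.1842] 7
blue [331. 276.] 231 [ 0.5928 -0.0919  0.1079] top [ 0.5907 -0.0931  0.1077] [ 0.5915 -0.0925  0.108 ] 192
```

The cassette rises with the tool: caps went from 0.088 to 0.108, level, with about 2.4 N of load. I'll continue to about 100 mm clear.

Call:
step_arm(
  series=[
    [0,0,5,0,0,0,0.6],
    [0,0,8,0,0,0,0.6],
    [0,0,10,0,0,0,0.6],
    [0,0,10,0,0,0,0.6],
    [0,0,10,0,0,0,0.6],
    [0,0,12,0,0,0,0.6],
    [0,0,12,0,0,0,0.6],
    [0,0,12,0,0,0,0.6],
    [0,0,12,0,0,0,0.6],
    [0,0,10,0,0,0,0.6],
    [0,0,6,0,0,0,0.6],
    [0,0,3,0,0,0,0.6],
    [0,0,0,0,0,0,0.6],
    [0,0,0,0,0,0,0.6],
    [0,0,0,0,0,0,0.6],
    [0,0,0,0,0,0,0.6],
  ],
)

```text
clock: 7.15
tool_pos: [0.6003, -0.0793, 0.2163]
eef_rot: [0.976, 0.217, -0.0, -0.0]
contact_force: [-0.0, -0.0, -2.2]
opening: 0.496
finger_force: 20.0
```

```bash
python3 w.py pics/w4.png | grep -v "orange"; python3 -c "
from h import *
im,W=cloud('scene');cv2.imwrite('pics/s4.png',im[80:330,100:420])"
```

```text
7.15 [ 0.6003 -0.0793  0.2163] y [ 4.230e-01 -9.061e-01 -3.000e-04] -64.9749757939735 z [-8.e-04 -0.e+00 -1.e+00] [-0.02687665 -0.02750693 -2.16355278] [-0.15239896  0.71786768  0.37419393  1.66815137 -0.33481413  0.82025486
 -0.7656669 ]
blue [300. 192.] 232 [ 0.6279 -0.0578  0.2176] top [ 0.6267 -0.0583  0.2175] [ 0.6271 -0.0581  0.2176] 214
blue [332. 192.] 220 [ 0.6345 -0.0718  0.2176] top [ 0.6335 -0.0726  0.2171] [ 0.6339 -0.0723  0.2176] 209
blue [300. 222.] 260 [ 0.6136 -0.0645  0.2174] top [ 0.6123 -0.0649  0.2174] [ 0.613  -0.0648  0.2175] 213
blue [332. 222.] 232 [ 0.6206 -0.0784  0.2174] top [ 0.6189 -0.0793  0.2171] [ 0.6196 -0.0788  0.2175] 208
blue [301. 250.] 239 [ 0.6002 -0.0709  0.2174] top [ 0.598  -0.0717  0.2172] [ 0.5988 -0.0714  0.2175] 201
blue [331. 250.] 224 [ 0.6069 -0.0848  0.2173] top [ 0.6046 -0.0861  0.2172] [ 0.6056 -0.0855  0.2174] 191
blue [301. 276.] 232 [ 0.5859 -0.0777  0.2172] top [ 0.6226 -0.064   0.2933] [ 0.6226 -0.064   0.2933] 2
blue [331. 276.] 211 [ 0.5928 -0.0915  0.2174] top [ 0.5904 -0.0928  0.2175] [ 0.5913 -0.0923  0.2175] 166
```

View pics/s4.png

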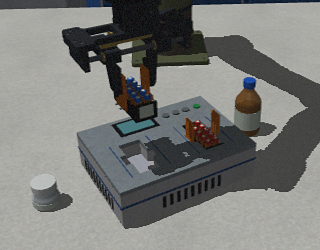

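The image shows the cassette held level above its empty bay, at pixel (140,100), with the red cassette seated and the bottle and jar untouched. The underside is at about 0.179 m, roughly 100 mm clear of the deck.

```bash
python3 -c "
from plant import r
print(r.finish_job())"
```

```text
the job is handed in; nothing more can be done
None
```

The job is handed in, with the blue-capped cassette unlocked and held level by its squeezed catches about 100 mm above the deck, and the red cassette, bottle and jar undisturbed; no verdict came back.

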